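# Show a connecting rod's two bores to the inspection camera

### The job

Pick the connecting rod out of the things lying on the bench and show it in the air to the upward-tilted inspection camera, with the rod's length level and its flat side square to the lens: first hold the bore of the big eye centred on the lens axis, 12 cm out from the front of the lens, still for a good second, then shift the rod along its length and hold the bore of the small eye there in the same way. Finish while still holding the small eye in front of the lens: do not put the rod down or let go. Do not touch the camera, and leave everything else where it lies.

Things in the scene. Friction and masses are not known exactly. Their poses are not given: they have to be found in the camera images.
- con_rod: dark steel connecting rod, 166 mm long, 22 mm thick, about 0.5 kg, lying flat. Origin: underside, mid-length. y: along it to the big eye; z: along both bores, up as it lies. Grip across the straight beam between the eyes: y -50 to +27 mm, 20 mm wide (x), 3 to 18 mm above the underside; balances near y +10 mm. Big eye 56 mm across outside, small eye 32 mm.
- big_eye (a point): centre of the big eye's bore, half way through its thickness: x 0, y +55, z +11 mm in the rod's frame; axes as the rod's
- small_eye (a point): centre of the small eye's bore, half way through its thickness: x 0, y -67.5, z +11 mm in the rod's frame; axes as the rod's
- inspection_camera: camera fixed to the bench: dark base plate 90 x 90 x 10 mm, two aluminium cheeks, between them a grey 42 mm square housing; its black lens in a round light ring (60 mm across, white dots) looks up at 65 degrees above level, towards the robot's side. Highest point 120 mm above the bench. Origin: centre of the base's underside; lens looks towards -x; z up.
- lens (a point): centre of the front of the lens, 105 mm above the bench. z is the lens axis, pointing out of the lens, up at 65 degrees above level; x is level, to the side; y is square to both (to the camera's back and up). The bore to be shown belongs at x 0, y 0, z +120 mm of this frame
- spark_plug_b: bystander: second spark plug, 71 mm long, 20 mm thick, lying near the rod's small eye, about 60 mm to the side of the rod; origin under its middle, y along it
- spark_plug: bystander: spark plug, 71 mm long, 20 mm thick, lying near the rod's small eye on the other side of the rod; origin under its middle, y along it
- gear: bystander: small toothed gear, 63 mm across, 23 mm high; origin under its centre
Not all that is in view belongs to the job. Of the things that look like the con_rod, the larger one is meant.

How it is judged (in metres and radians):
On the way:
1. the big eye's bore is held still, 12 cm in front of the lens and centred on its axis, the rod level and square to the lens (x of big_eye in the frame of lens between -0.015 and 0.015 m and y of big_eye in the frame of lens between -0.015 and 0.015 m and z of big_eye in the frame of lens between 0.1 and 0.14 m and angle between the z axis of con_rod and the z axis of lens, either way round below 0.18 rad and angle between con_rod's own y axis and vertical between 1.39 and 1.75 rad and linear speed of con_rod below 0.03 m/s and angular speed of con_rod below 0.3 rad/s and contact force between con_rod and the fingers above 2 N and contact force between con_rod and inspection_camera below 0.3 N), for 0.6 s.
At the end, for the whole second after the job is handed in: The fingers hold the rod in the air, still (under 0.03 m/s), clear of the camera: small bore's centre 10 to 14 cm out from the lens, within 15 mm of its axis sideways and up-down; bore within 0.18 rad of the lens axis, rod within 0.18 rad of level (x of small_eye in the frame of lens between -0.015 and 0.015 m and y of small_eye in the frame of lens between -0.015 and 0.015 m and z of small_eye in the frame of lens between 0.1 and 0.14 m and angle between the z axis of con_rod and the z axis of lens, either way round below 0.18 rad and angle between con_rod's own y axis and vertical between 1.39 and 1.75 rad and linear speed of con_rod below 0.03 m/s and angular speed of con_rod below 0.3 rad/s and contact force between con_rod and the fingers above 2 N and contact force between con_rod and inspection_camera below 0.3 N); the arm keeps its last pose, push and grip.
It fails at once if the camera is touched by the robot or the rod (contact force between any of the arm, the fingers, con_rod and inspection_camera above 1 N).
It fails at once if another loose thing is displaced by more than 3 cm (distance of any of spark_plug_b, spark_plug, gear from where it was at the start of the episode above 0.03 m).
It also fails if it takes over 42 s, if anything falls off the work surface, if the arm or the gripper's body presses on something with over 40 N, if the wrist force passes 120 N, or if a joint passes its speed limit or range.

### The arm

A 6-joint arm with a two-finger parallel gripper is mounted at the origin on a cart in front of the work surface, level with it; the furniture and walls round the work are solid. World frame = base frame: x ahead of the robot, y to its left, z up, the work surface at z = 0. Lengths are in mm, angles in degrees, forces in N, time in s.
With the tool pointing down it reaches from about 375 to 925 mm from the base axis. Payload 5.7 kg.
Tool frame: the origin (TCP) lies between the finger pads; the fingertips stand 19 mm ahead of it and the grasp point (between the pads) is the TCP; z points along the fingers, y is the direction in which the jaws open and shut (so a half turn about z gives the same grasp; the last joint's range is limited). The gripper opens to 85 mm and grips with 20 to 120 N. Pads are 22 mm wide; open, the fingers measure 114 mm over their backs; the gripper's body (76 mm by 85 mm) begins 54 mm behind the grasp point. The pads swing forward as they close: fully open they stand 13 mm farther back than shut.
Start: joints at [-81.595, 20.558, 86.54, -0, 72.909, -6.595], TCP at [155.278, -579.529, 250.267] pointing down, gripper open.
Joint ranges: [-170.27, 170.27], [-57.76, 135], [12.27, 136.19], [-55.21, 235.2], [11.17, 155.16], [-170.74, 170.74]. Speed limits (degrees/s): [136.94, 136.94, 180, 180, 180, 180].

### API

Orientations are given as a 3x3 rotation matrix whose columns are the frame's x, y, z axes.
In Python, from bench import manip gives the robot as it stands.
- The arm moves only by the shell command python3 -m inch 'ROWS' [OPENING] [FORCE]. ROWS is JSON, a list of rows, each a list of 6 numbers: the shift along the tool's x, y, z in m, then the turn, a rotation vector about the tool's x, y, z in rad. A call has 1 to 10 rows; each row shifts and turns the commanded pose from where the row before left it, along the tool's axes as they then stand; what a row does not reach is not made up. A row lasts 1/12 s, in which the tool goes at most 41.7 mm and 7.16 degrees, less where a joint would pass 70% of its speed; a pose out of reach is approached as far as the arm can. A call with a gripper value outside its range is refused whole. OPENING is the opening, from 0 (shut) to 1 (fully open), set as the call begins (- or left out, the last holds). The fingers move at their own pace and stop on an object; FORCE is the grip in N (left out, the last holds). Time passes only in rows, so rows that do not move let the fingers close. It gives the time, the measured TCP pose, the force and the opening at its end, in the units of the state.
- manip.get_obs(): the state, without advancing time (a new reading comes with each control period).
- manip.get_image(name): name is "side" or "top"; returns a dict with "img" (384x512x3 uint8, red, green, blue), "camera_matrix" (3x3 intrinsics, pixels), "pose" (4x4, takes a point from camera to world coordinates). Camera axes: x right, y down, z forward; pixel columns grow to the right and rows downward; lengths in mm; the calibration is good to about 2 mm. A picture is of the moment at which its call begins. There is no depth.
- manip.close_job(): hands the job in, once; it reports no verdict.
The state is a dict: "time": time; "qpos": joint angles; "joint_velocities": joint speeds; "joint_torque": joint torques, N m; "ee_pos": TCP position; "ee_rot": TCP orientation; "wrist_force": force on the tool from outside, world axes, zero at the start; "wrist_torque": the same for the moment, N m; "gripper_width": opening from 0.0 (shut) to 1.0 (fully open).
Only numpy, scipy, OpenCV 4.12 (cv2) and the standard library are available. Lean on these libraries where they do the work, as an engineer would, in place of code of your own. Each camera call takes 0.05 s, during which the arm holds its last target.

## Working session

There is one attempt and no reset: what is moved stays moved. The work goes in short steps, Python scripts to look and compute and a shell command to move; the robot and the scene stay as the last step left them, time stands still between calls to the robot, and variables do not carry over. Pictures are saved under pics/ and viewed, and the job is handed in when it is done.

```bash
ls; mkdir -p pics; python3 - <<'E'
from bench import manip
import cv2,numpy as np
o=manip.get_obs();print(o)
for n in("top","side"):
    d=manip.get_image(n);cv2.imwrite(f"pics/{n}0.png",d["img"][:,:,::-1]);print(n,d["camera_matrix"],d["pose"])
    np.savez(f"{n}0.npz",**d)
E
```

```text
pics
{'time': 0.0, 'qpos': array([-8.15948920e+01,  2.05986329e+01,  8.65982388e+01, -1.52376191e-03,
        7.29072900e+01, -6.59528969e+00]), 'joint_velocities': array([ 0.03158125,  0.02842557, -0.07949267,  0.0517424 ,  0.04374648,
        0.08780864]), 'joint_torque': array([-1.66683340e-04, -5.27621412e+01, -2.78616911e+01, -1.65506926e-04,
        1.32734090e-02, -3.33855746e-05]), 'ee_pos': array([ 155.18096098, -578.93201704,  249.45125864]), 'ee_rot': array([[ 9.65922027e-01,  2.58833059e-01, -2.90880743e-04],
       [ 2.58833157e-01, -9.65920378e-01,  1.79472053e-03],
       [ 1.83565368e-04, -1.80884968e-03, -9.99998347e-01]]), 'wrist_force': array([ 0.17926938,  0.19976313, -0.51815201]), 'wrist_torque': array([-0.02819245, -0.01438743, -0.03392009]), 'gripper_width': 0.9975411238057348}
top [[366.8890428    0.         262.08525816]
 [  0.         366.8890428  193.29762489]
 [  0.           0.           1.        ]] [[-8.67303386e-03 -9.92355176e-01  1.23109641e-01  4.70140680e+02]
 [-9.99939887e-01  7.78094607e-03 -7.72523080e-03 -1.36006981e+01]
 [ 6.70826329e-03 -1.23169242e-01 -9.92363007e-01  9.56271921e+02]
 [ 0.00000000e+00  0.00000000e+00  0.00000000e+00  1.00000000e+00]]
side [[399.64566735   0.         260.46699765]
 [  0.         399.64566735 196.82712735]
 [  0.           0.           1.        ]] [[-9.24979894e-01 -2.03072462e-01  3.21206742e-01  1.73944279e+02]
 [-3.79964517e-01  5.08141537e-01 -7.72928938e-01  8.97098457e+02]
 [-6.25790504e-03 -8.36990892e-01 -5.47181035e-01  7.50525209e+02]
 [ 0.00000000e+00  0.00000000e+00  0.00000000e+00  1.00000000e+00]]
```

View pics/top0.png

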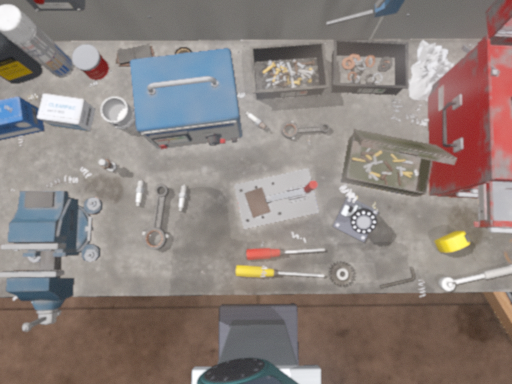

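View pics/side0.png

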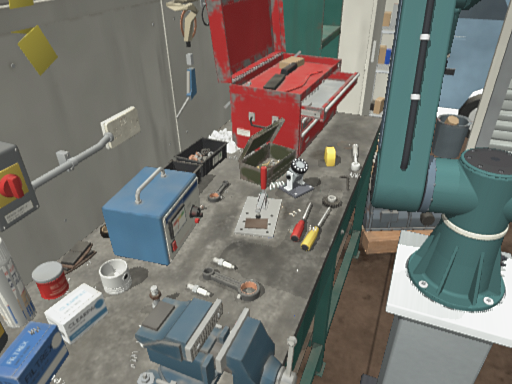

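The top view shows the con_rod at about (155,238)–(161,188) between two plugs, the smaller lookalike at (305,130), the inspection camera at (360,220) and the gear at (343,273). I'll zoom in on those.

```bash
python3 - <<'E'
import cv2,numpy as np
t=cv2.imread("pics/top0.png");s=cv2.imread("pics/side0.png")
a=cv2.resize(t[170:260,120:210],(540,540),interpolation=cv2.INTER_CUBIC)
cv2.imwrite("pics/c1.png",a)
cv2.imwrite("pics/c2.png",cv2.resize(t[185:260,320:410],(720,600),interpolation=cv2.INTER_CUBIC))
cv2.imwrite("pics/c3.png",cv2.resize(s[145:205,270:340],(700,600),interpolation=cv2.INTER_CUBIC))
E
```

```text
(no output)
```

View pics/c1.png

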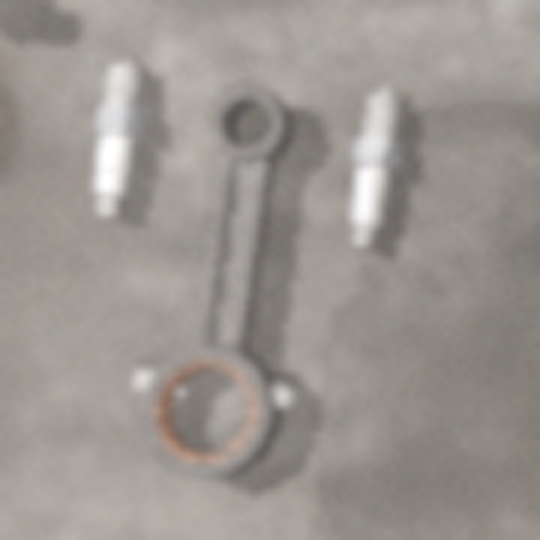

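View pics/c2.png

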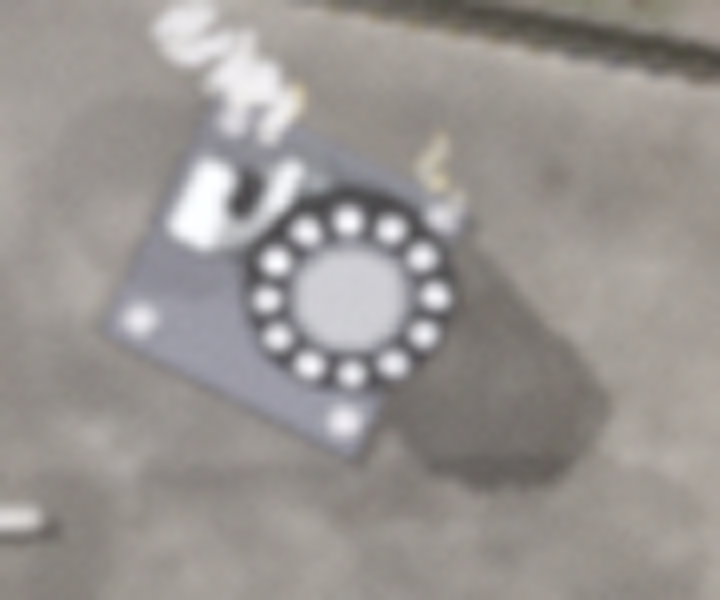

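View pics/c3.png

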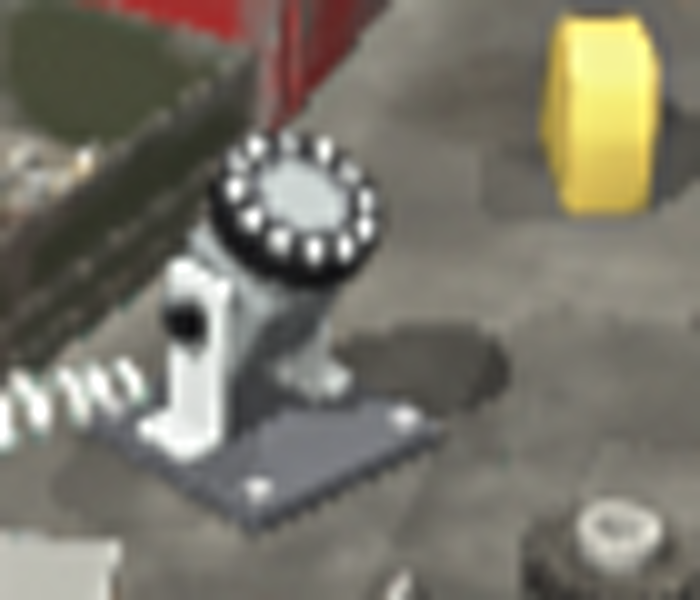

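```bash
cat > h.py <<'E'
import numpy as np,cv2
T=dict(np.load("top0.npz"));S=dict(np.load("side0.npz"))
def ray(d,p):
    K=d["camera_matrix"];P=d["pose"]
    v=P[:3,:3]@np.linalg.solve(K,[p[0],p[1],1.]);return P[:3,3],v/np.linalg.norm(v)
def plane(d,p,z):
    o,v=ray(d,p);return o+v*(z-o[2])/v[2]
def tri(p,q,A=T,B=S):
    o1,v1=ray(A,p);o2,v2=ray(B,q)
    s=np.linalg.lstsq(np.c_[v1,-v2],o2-o1,rcond=None)[0]
    a=o1+s[0]*v1;b=o2+s[1]*v2;return (a+b)/2,np.linalg.norm(a-b)
def c1(x,y):return 120+(x+.5)/6-.5,170+(y+.5)/6-.5
def c2(x,y):return 320+(x+.5)/8-.5,185+(y+.5)/8-.5
def c3(x,y):return 270+(x+.5)/10-.5,145+(y+.5)/10-.5
def proj(d,X):
    P=np.linalg.inv(d["pose"]);x=d["camera_matrix"]@(P[:3,:3]@X+P[:3,3]);return x[:2]/x[2]
E
python3 - <<'E'
from h import *
np.set_printoptions(precision=1,suppress=True)
b=plane(T,c1(210,410),22);s=plane(T,c1(254,121),22)
print("rod",b,s,np.linalg.norm(b-s),np.degrees(np.arctan2(*(b-s)[[1,0]])))
for n,p in dict(p1=(118,140),p2=(373,165)).items():print(n,plane(T,c1(*p),10))
for n,p in dict(L=(108,338),B=(360,458),Tp=(205,100),R=(465,215)).items():print(n,plane(T,c2(*p),10))
for n,p in dict(L=(85,425),B=(250,530),R=(440,430)).items():print(n,plane(S,c3(*p),10))
X,e=tri(c2(350,297),c3(297,200));print("lens",X,e, plane(T,c2(350,297),105))
E
```

```text
rod [474.7 251.3  22. ] [597.2 235.9  22. ] 123.45351969250761 172.82674237330937
p1 [591.  297.6  10. ]
p2 [579.3 187.3  10. ]
L [ 499.2 -202.9   10. ]
B [ 460.2 -282.4   10. ]
Tp [ 576.  -236.9   10. ]
R [ 537.9 -319.8   10. ]
L [ 575.1 -230.    10. ]
B [ 500.2 -187.5   10. ]
R [ 458.4 -273.    10. ]
lens [ 508.7 -255.6  100.2] 1.9700525755631628 [ 507.5 -254.5  105. ]
```

```bash
python3 -m inch '[[0.015,0,0,0,0,0.097],[0.03,0,0,0,0,0.097],[0.03,0,0,0,0,0.097],[0.03,0,0,0,0,0.096],[0.03,-0.02,0,0,0,0],[0.03,-0.035,0,0,0,0],[0.02,-0.036,0,0,0,0],[0.015,-0.036,0,0,0,0],[0.01,-0.036,0,0,0,0],[0.01,-0.036,0,0,0,0]]' 0.7 60
python3 -m inch '[[0,-0.036,0,0,0,0],[0,-0.036,0,0,0,0],[0,-0.036,0,0,0,0],[0,-0.036,0,0,0,0],[0,-0.036,0,0,0,0],[0,-0.036,0,0,0,0],[0,-0.036,0,0,0,0],[0,-0.036,0,0,0,0],[0,-0.036,0,0,0,0],[0,-0.036,0,0,0,0]]'
```

```text
time: 0.93
ee_pos: [395.6, -387.5, 249.7]
ee_rot: [[0.992, -0.125, -0.001], [-0.125, -0.992, 0.001], [-0.001, -0.001, -1.0]]
wrist_force: [0.1, 0.1, 0.5]
gripper_width: 0.699
time: 1.77
ee_pos: [439.5, -30.5, 250.2]
ee_rot: [[0.992, -0.125, -0.0], [-0.125, -0.992, 0.0], [-0.0, -0.0, -1.0]]
wrist_force: [0.3, 0.5, -0.6]
gripper_width: 0.701
```

```bash
python3 -m inch '[[0.0053,-0.0344,0,0,0,0],[0.005,-0.035,0,0,0,0],[0.005,-0.035,0,0,0,0],[0.005,-0.035,0.01,0,0,0],[0.005,-0.035,0.02,0,0,0],[0.005,-0.035,0.02,0,0,0],[0.005,-0.035,0.02,0,0,0],[0.005,-0.025,0.03,0,0,0],[0.005,-0.015,0.03,0,0,0],[0,0,0,0,0,0]]'
python3 - <<'E'
from bench import manip
import cv2,numpy as np
for n in("top","side"):
    d=manip.get_image(n);np.savez(n+"1.npz",**d);im=d["img"][:,:,::-1]
    c=im[150:270,100:220] if n=="top" else im[220:340,150:310]
    cv2.imwrite(f"pics/{n}1.png",cv2.resize(c,None,fx=4.5,fy=4.5,interpolation=cv2.INTER_CUBIC))
print(manip.get_obs()["ee_pos"])
E
```

```text
time: 2.6
ee_pos: [518.0, 246.0, 114.7]
ee_rot: [[0.992, -0.122, -0.008], [-0.122, -0.992, -0.002], [-0.007, 0.003, -1.0]]
wrist_force: [0.2, -0.3, -0.8]
gripper_width: 0.699
[518.96934525 244.00447614 119.03978181]
```

View pics/top1.png

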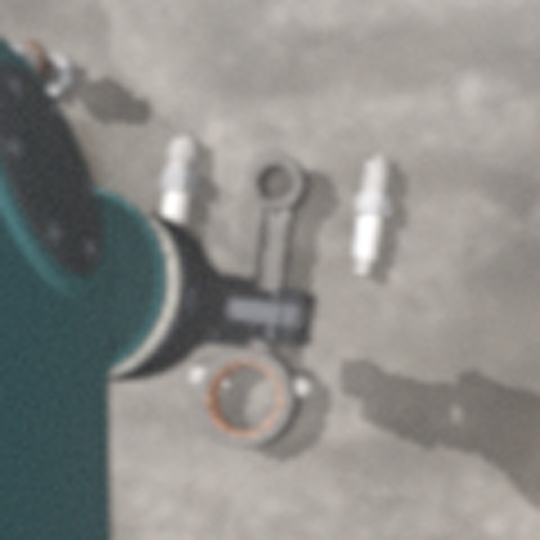

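View pics/side1.png

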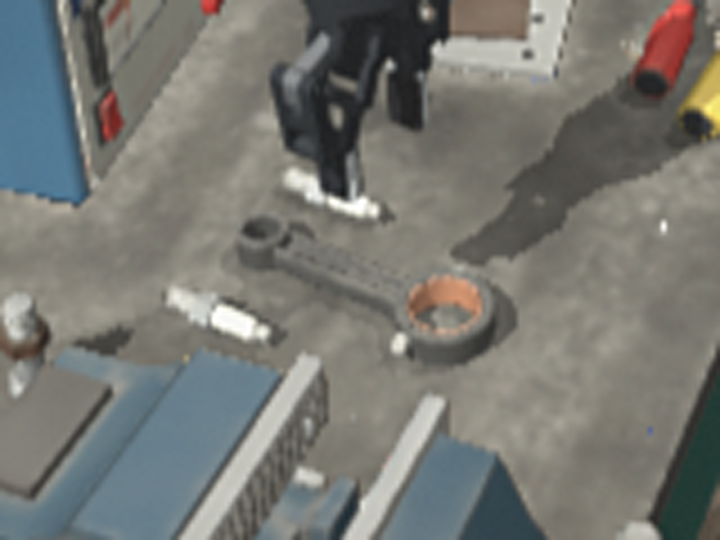

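The top view shows the gripper straddling the beam at crop (270,310), with the plugs well clear of the fingers. The side view agrees, so I'm descending.

```bash
python3 -m inch '[[0,-0.001,0.02,0,0,0],[0,-0.001,0.02,0,0,0],[0,0,0.02,0,0,0],[0,0,0.015,0,0,0],[0,0,0.012,0,0,0],[0,0,0.008,0,0,0],[0,0,0,0,0,0],[0,0,0,0,0,0],[0,0,0,0,0,0]]'
python3 - <<'E'
from bench import manip
print(manip.get_obs()["ee_pos"],manip.get_obs()["wrist_force"])
E
```

```text
time: 3.45
ee_pos: [521.4, 246.3, 26.5]
ee_rot: [[0.992, -0.125, 0.002], [-0.125, -0.992, 0.001], [0.002, -0.001, -1.0]]
wrist_force: [-0.5, -0.2, 0.6]
gripper_width: 0.698
[521.44899816 246.29203642  26.4781614 ] [-0.52739645 -0.21695761  0.62331061]
```

```bash
python3 -m inch '[[0,0,0.002,0,0,0],[0,0,0.002,0,0,0],[0,0,0,0,0,0],[0,0,0,0,0,0]]'
python3 -m inch '[[0,0,0,0,0,0],[0,0,0,0,0,0],[0,0,0,0,0,0],[0,0,0,0,0,0],[0,0,0,0,0,0],[0,0,0,0,0,0],[0,0,0,0,0,0],[0,0,0,0,0,0],[0,0,0,0,0,0]]' 0 90
```

```text
time: 3.78
ee_pos: [520.6, 246.3, 21.4]
ee_rot: [[0.992, -0.125, 0.0], [-0.125, -0.992, 0.0], [0.0, -0.0, -1.0]]
wrist_force: [0.6, -0.0, -0.1]
gripper_width: 0.699
time: 4.53
ee_pos: [521.1, 246.7, 21.9]
ee_rot: [[0.992, -0.125, 0.001], [-0.125, -0.992, 0.001], [0.001, -0.001, -1.0]]
wrist_force: [-0.7, 2.4, 5.7]
gripper_width: 0.207
```

```bash
python3 -m inch '[[0,0,-0.005,0,0,0],[0,0,-0.01,0,0,0],[0,0,-0.02,0,0,0],[0,0,-0.025,0,0,0],[0,0,-0.025,0,0,0],[0,0,-0.025,0,0,0],[0,0,-0.025,0,0,0],[0,0,-0.025,0,0,0],[0,0,-0.025,0,0,0],[0,0,-0.01,0,0,0]]'
python3 -m inch '[[0,0,-0.01,0,0,0],[0,0,-0.01,0,0,0],[0,0,0,0,0,0],[0,0,0,0,0,0]]'
python3 - <<'E'
from bench import manip
import cv2,numpy as np
for n in("top","side"):
    d=manip.get_image(n);np.savez(n+"2.npz",**d);im=d["img"][:,:,::-1]
    c=im[150:270,100:220] if n=="top" else im[150:330,150:390]
    cv2.imwrite(f"pics/{n}2.png",cv2.resize(c,None,fx=3.3,fy=3.3,interpolation=cv2.INTER_CUBIC))
o=manip.get_obs();print(o["ee_pos"],o["wrist_force"],o["wrist_torque"],o["gripper_width"],o["qpos"])
E
```

```text
time: 5.37
ee_pos: [521.6, 246.4, 220.0]
ee_rot: [[0.992, -0.125, 0.004], [-0.125, -0.992, 0.001], [0.004, -0.002, -1.0]]
wrist_force: [1.9, 0.7, -4.6]
gripper_width: 0.209
time: 5.7
ee_pos: [520.3, 246.1, 235.7]
ee_rot: [[0.992, -0.125, -0.001], [-0.125, -0.992, -0.0], [-0.001, 0.0, -1.0]]
wrist_force: [0.3, 0.2, -4.1]
gripper_width: 0.205
[519.80054295 245.90903245 234.99005618] [-0.18276521  0.5568129  -5.09214084] [-0.04665202  0.04065824  0.04966842] 0.2080798140879678 [1.84341128e+01 1.94034974e+01 9.06692770e+01 3.92123516e-03
 7.00704219e+01 1.15609300e+02]
```

View pics/top2.png

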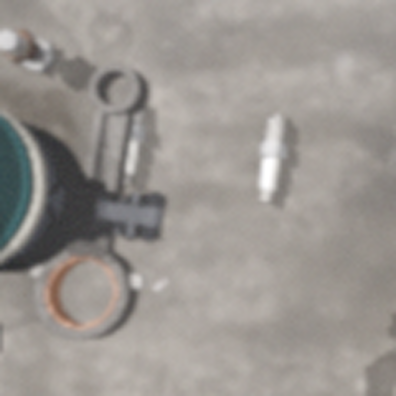

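View pics/side2.png

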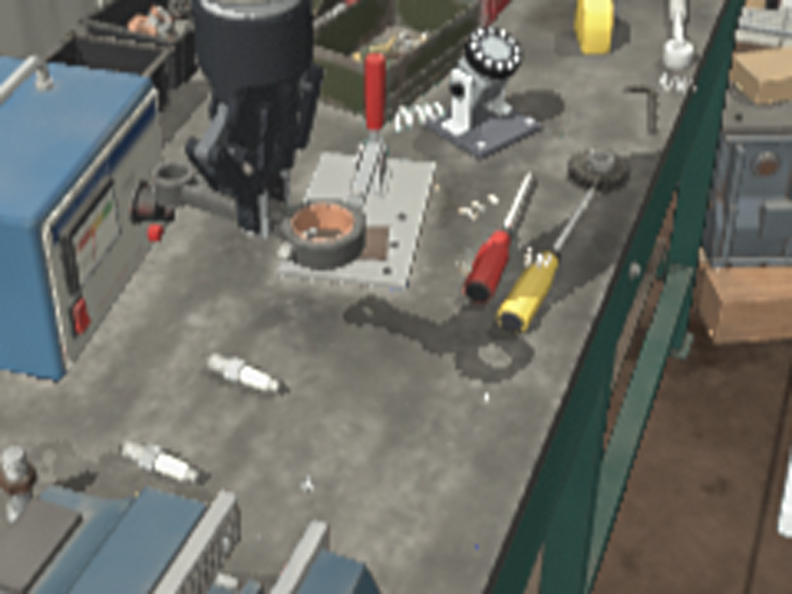

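The rod is held level, the beam between the pads, and both plugs still lie where they were. Next I measure the grip and the lens more exactly.

```bash
python3 -m inch '[[0,0.01,0,0,0,0],[0,0.02,0,0,0,0],[0,0.035,0,0,0,0],[0,0.035,0,0,0,0],[0,0.035,0,0,0,-0.1],[0,0,0,0,0,-0.11],[0,0,0,0,0,-0.11],[0,0,0,0,0,-0.11],[0,0,0,0,0,-0.11],[0,0,0,0,0,-0.11]]'
python3 -m inch '[[0,0,0,0,0,-0.11],[0,0,0,0,0,-0.11],[0,0,0,0,0,-0.11],[0,0,0,0,0,-0.11],[0,0,0,0,0,-0.11],[0,0,0,0,0,-0.058],[0,0,0,0,0,0],[0,0,0,0,0,0]]'
python3 - <<'E'
from h import *
np.set_printoptions(precision=3,suppress=True)
b=plane(T,(126.0,237.5),235);s=plane(T,(135.7,177.3),235);d=b-s;print("held",b,s,np.linalg.norm(d),"grip y from big:",np.dot(b-[520,246,235],d/np.linalg.norm(d)))
# lens centre from white dots
from bench import manip
P=[]
for D,c in((T,c2),(S,c3)):
    g=cv2.cvtColor(D["img"],cv2.COLOR_RGB2GRAY)
    x0,y0,x1,y1=(349,207,379,236) if D is T else (290,157,309,173)
    r=g[y0:y1,x0:x1]
    n,l,st,ce=cv2.connectedComponentsWithStats((cv2.resize(r,None,fx=6,fy=6,interpolation=cv2.INTER_CUBIC)>185).astype(np.uint8))
    print(n,[(round(x0+(a+.5)/6-.5,1),round(y0+(q+.5)/6-.5,1),int(k[4])) for (a,q),k in zip(ce,st)])
o=manip.get_obs();print(o["ee_pos"],o["ee_rot"],o["qpos"])
E
```

```text
time: 6.63
ee_pos: [502.9, 111.3, 235.5]
ee_rot: [[0.863, 0.505, -0.002], [0.505, -0.863, -0.0], [-0.002, -0.001, -1.0]]
wrist_force: [-0.6, -0.1, -4.8]
gripper_width: 0.202
time: 7.3
ee_pos: [503.2, 111.7, 235.7]
ee_rot: [[0.426, 0.905, -0.001], [0.905, -0.426, -0.0], [-0.001, -0.001, -1.0]]
wrist_force: [-0.2, -0.6, -4.3]
gripper_width: 0.206
held [474.976 246.499 235.   ] [593.621 231.654 235.   ] 119.5706403774534 grip y from big: 44.73759676118305
18 [(np.float64(363.7), np.float64(221.3), 23544), (np.float64(354.3), np.float64(209.0), 616), (np.float64(374.0), np.float64(207.1), 74), (np.float64(374.9), np.float64(211.5), 257), (np.float64(363.1), np.float64(212.3), 252), (np.float64(368.4), np.float64(213.3), 216), (np.float64(357.9), np.float64(213.6), 231), (np.float64(349.5), np.float64(213.4), 69), (np.float64(372.2), np.float64(216.7), 215), (np.float64(354.1), np.float64(217.3), 255), (np.float64(363.3), np.float64(221.9), 4179), (np.float64(373.9), np.float64(221.5), 214), (np.float64(353.0), np.float64(222.0), 189), (np.float64(372.5), np.float64(226.3), 184), (np.floa
[... 282 characters left out ...]
0), np.float64(159.4), 82), (np.float64(293.4), np.float64(160.9), 20), (np.float64(299.8), np.float64(164.2), 1209), (np.float64(304.6), np.float64(161.8), 17), (np.float64(293.1), np.float64(163.3), 81), (np.float64(306.1), np.float64(164.6), 42), (np.float64(294.9), np.float64(166.3), 80), (np.float64(306.0), np.float64(167.2), 63), (np.float64(297.6), np.float64(168.3), 77), (np.float64(289.8), np.float64(168.7), 19), (np.float64(304.0), np.float64(169.2), 64), (np.float64(301.0), np.float64(169.4), 71), (np.float64(290.1), np.float64(172.0), 44)]
[503.189 111.74  235.717] [[ 0.426  0.905 -0.001]
 [ 0.905 -0.426 -0.   ]
 [-0.001 -0.001 -1.   ]] [ 4.843 14.5   97.861 -0.006 67.718 30.072]
```

```bash
python3 - <<'E'
from h import *
np.set_printoptions(precision=1,suppress=True)
X,e=tri((363.4,221.9),(299.7,164.3));print(X,e,plane(T,(363.4,221.9),105),plane(S,(299.7,164.3),105))
E
python3 -m inch '[[0,0,0,-0.06,0,0],[0,0,0,-0.09,0,0],[0,0,0,-0.1,0,0],[0,0,0,-0.1,0,0],[0,0,0,-0.086,0,0],[0,0,0,0,0,0],[0,0,0,0,0,0]]'
```

```text
[ 507.7 -255.6  101.4] 0.9834643859225927 [ 507.  -254.7  105. ] [ 506.3 -248.9  105. ]
time: 7.88
ee_pos: [501.7, 112.5, 235.4]
ee_rot: [[0.423, 0.823, 0.379], [0.906, -0.384, -0.179], [-0.002, 0.419, -0.908]]
wrist_force: [0.5, 0.3, -4.0]
gripper_width: 0.207
```

```bash
python3 -m inch '[[-0.015,0.005,0.003,0,0,0],[-0.03,0.01,0.006,0,0,0],[-0.035,0.01,0.007,0,0,0],[-0.035,0.01,0.007,0,0,0],[-0.035,0.01,0.007,0,0,0],[-0.035,0.011,0.007,0,0,0],[-0.035,0.011,0.007,0,0,0],[-0.035,0.011,0.006,0,0,0],[-0.02,0.007,0.003,0,0,0],[-0.01,0.004,0.002,0,0,0]]'
python3 -m inch '[[0,0,0,0,0,0],[0,0,0,0,0,0],[0,0,0,0,0,0],[0,0,0,0,0,0]]'
python3 - <<'E'
from bench import manip
import cv2,numpy as np
for n in("top","side"):
    d=manip.get_image(n);np.savez(n+"3.npz",**d);im=d["img"][:,:,::-1]
    c=im[140:290,270:430] if n=="top" else im[60:210,210:370]
    cv2.imwrite(f"pics/{n}3.png",cv2.resize(c,None,fx=4,fy=4,interpolation=cv2.INTER_CUBIC))
o=manip.get_obs();print(o["ee_pos"],o["ee_rot"],o["qpos"],o["gripper_width"])
E
```

```text
time: 8.72
ee_pos: [478.0, -194.8, 225.2]
ee_rot: [[0.428, 0.819, 0.383], [0.904, -0.388, -0.181], [0.001, 0.424, -0.906]]
wrist_force: [0.9, 0.3, -4.9]
gripper_width: 0.207
time: 9.05
ee_pos: [477.0, -189.2, 223.9]
ee_rot: [[0.423, 0.821, 0.382], [0.906, -0.384, -0.178], [0.001, 0.421, -0.907]]
wrist_force: [0.3, 0.4, -4.8]
gripper_width: 0.208
[ 477.07016632 -188.90465683  223.96497713] [[ 4.22741760e-01  8.21625853e-01  3.82387711e-01]
 [ 9.06250098e-01 -3.83454848e-01 -1.77969488e-01]
 [ 4.04089423e-04  4.21774036e-01 -9.06700888e-01]] [-31.13066681   5.19736024 117.83448524   4.87639192  32.24234117
  -9.67296424] 0.20910991263145207
```

View pics/top3.png

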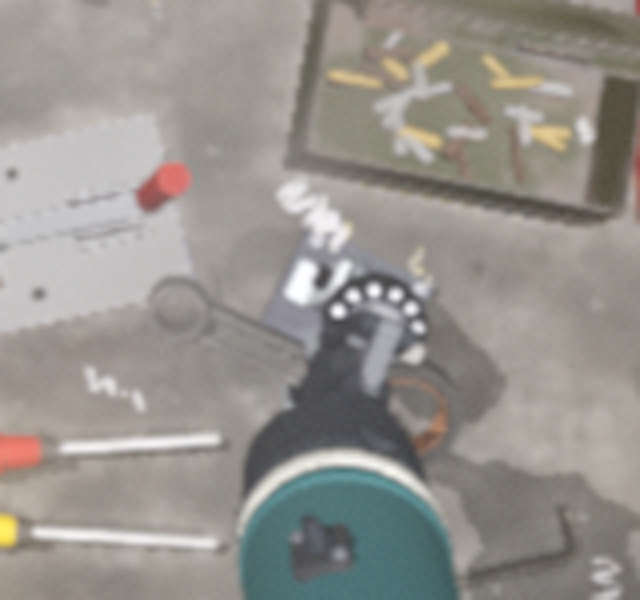

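View pics/side3.png

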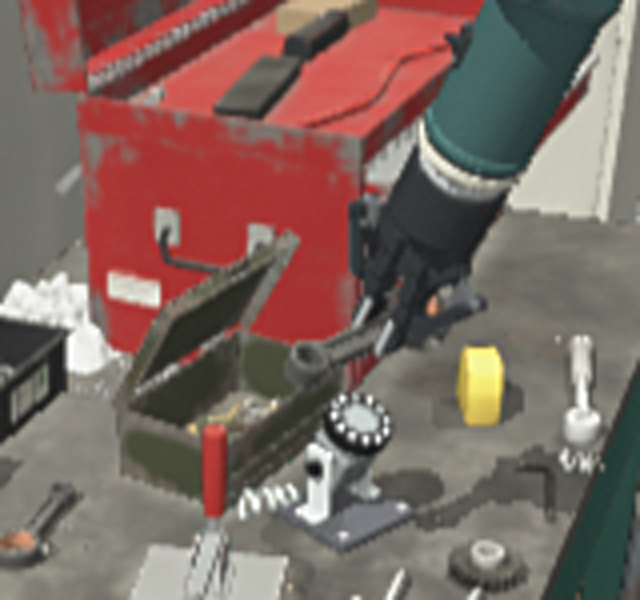

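Both views show the rod level above the lens. The small eye is at top crop (180,305) and side crop (313,358), and the gripper partly hides the big eye. Now a triangulation check against what the TCP pose predicts.

```bash
python3 - <<'E'
from h import *
np.set_printoptions(precision=1,suppress=True)
f=lambda x,y,a,b:(a+(x+.5)/4-.5,b+(y+.5)/4-.5)
p=f(180,305,270,140);q=f(313,360,210,60)
print("small tri",tri(p,q)," exp",(514,-120.8,214))
for nm,X in(("small",[514,-121,214.]),("big",[462.2,-231.8,214]),("lens",[507,-254,105])):
    for D,a,b in((T,270,140),(S,210,60)):
        u=proj(D,np.array(X,float));print(nm,(u+.5-[a,b])*4-.5)
E
```

```text
small tri (array([ 512.5, -126. ,  215.6]), np.float64(5.679946431408599))  exp (514, -120.8, 214)
small [171.4 307.7]
small [305.  364.3]
big [394.3 409. ]
big [413.8 316.3]
lens [373.9 329.2]
lens [361.3 415.9]
```

```bash
python3 - <<'E'
from h import *
t=dict(np.load("top3.npz"))["img"][:,:,::-1];s=dict(np.load("side3.npz"))["img"][:,:,::-1]
cv2.imwrite("pics/z3.png",np.hstack([cv2.resize(t[200:260,300:390],(630,420),interpolation=cv2.INTER_CUBIC)]))
cv2.imwrite("pics/z4.png",cv2.resize(s[125:165,275:335],(720,480),interpolation=cv2.INTER_CUBIC))
E
```

```text
(no output)
```

View pics/z3.png

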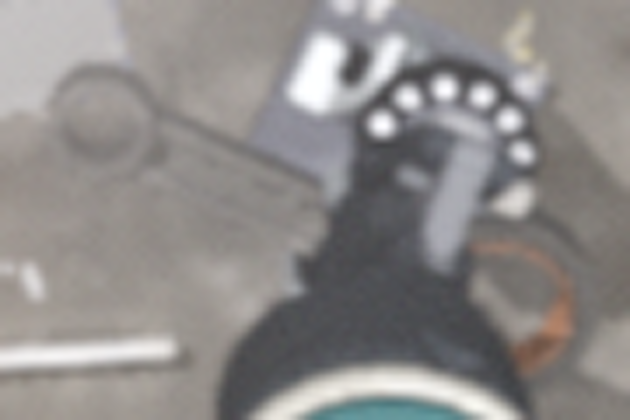

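View pics/z4.png

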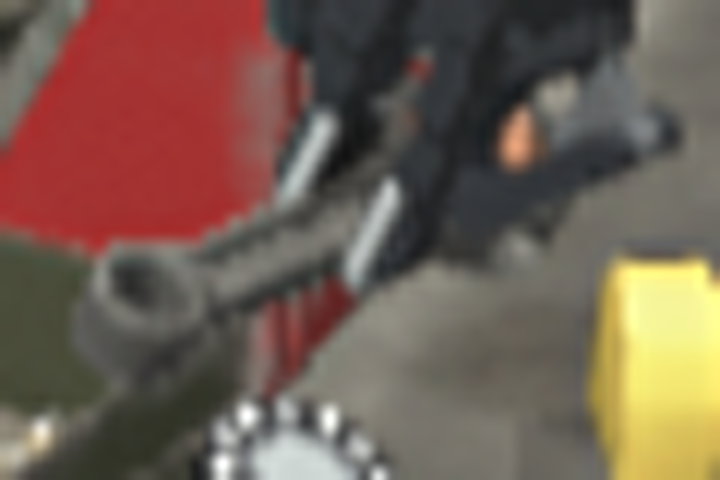

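```bash
python3 - <<'E'
from h import *
np.set_printoptions(precision=1,suppress=True)
n=np.array([-.3825,.1796,.9063])
x=np.array([.425,.905,0])
X,e=tri((315,216.4),(287.0,148.3));print(X,e,"mid",X-11*n)
# big eye: expected top rim and ring in top view z3 crop scale 7
for sh in(0,-5):
    for k,r in(("big",-45),("small",77.5)):
        Y=np.array([477,-189,224.])-11*n+x*(r+sh)+11*n
        u=proj(T,Y);v=proj(S,Y);print(k,sh,(u+.5-[300,200])*7-.5,(v+.5-[275,125])*12-.5)
E
```

```text
[ 513.1 -125.5  220.1] 1.6638320073735589 mid [ 517.3 -127.4  210.1]
big 0 [484.2 311.8] [478.7 140.4]
small 0 [ 88.3 131. ] [149.9 283.7]
big -5 [500.5 319.3] [491.3 134.8]
small -5 [104.3 138.3] [164.1 277.5]
```

The side view matches the prediction for the small eye. The top view puts the rod about 5 mm off across the rod, inside the 15 mm tolerance, so I'll correct half of that and hold still.

```bash
python3 -m inch '[[0,-0.002,0,0,0,0],[0,0,0,0,0,0],[0,0,0,0,0,0],[0,0,0,0,0,0],[0,0,0,0,0,0],[0,0,0,0,0,0],[0,0,0,0,0,0],[0,0,0,0,0,0],[0,0,0,0,0,0],[0,0,0,0,0,0]]'
python3 -m inch '[[0,0,0,0,0,0],[0,0,0,0,0,0],[0,0,0,0,0,0],[0,0,0,0,0,0],[0,0,0,0,0,0],[0,0,0,0,0,0],[0,0,0,0,0,0],[0,0,0,0,0,0],[0,0,0,0,0,0],[0,0,0,0,0,0]]'
python3 -m inch '[[-0.005,0,0,0,0,0],[-0.01,0,0,0,0,0],[-0.02,0,0,0,0,0],[-0.025,0,0,0,0,0],[-0.025,0,0,0,0,0],[-0.02,0,0,0,0,0],[-0.01,0,0,0,0,0],[-0.0065,0,0,0,0,0],[0,0,0,0,0,0],[0,0,0,0,0,0]]'
python3 -m inch '[[0,0,0,0,0,0],[0,0,0,0,0,0],[0,0,0,0,0,0],[0,0,0,0,0,0]]'
python3 - <<'E'
from bench import manip
import cv2,numpy as np
for n in("top","side"):
    d=manip.get_image(n);np.savez(n+"4.npz",**d);im=d["img"][:,:,::-1]
    c=im[170:260,320:440] if n=="top" else im[90:180,255:375]
    cv2.imwrite(f"pics/{n}4.png",cv2.resize(c,None,fx=6,fy=6,interpolation=cv2.INTER_CUBIC))
from h import proj,T,S
o=manip.get_obs();print(o["ee_pos"],o["ee_rot"],o["qpos"],o["gripper_width"],o["joint_velocities"])
x,y,z=o["ee_rot"].T
X=o["ee_pos"]+11*z+77.5*x
n=np.array([-.3825,.1796,.9063]);xl=np.array([.425,.905,0])
d=X-[507,-254,105];print("lens frame x,y,z",d@xl,d@np.cross(n,xl),d@n,X)
Y=X-11*z
print((proj(T,Y)+.5-[320,170])*6-.5,(proj(S,Y)+.5-[255,90])*6-.5)
E
```

```text
time: 9.98
ee_pos: [475.3, -189.2, 223.2]
ee_rot: [[0.424, 0.821, 0.382], [0.906, -0.385, -0.179], [0.0, 0.422, -0.906]]
wrist_force: [0.2, -0.8, -5.1]
gripper_width: 0.212
time: 10.82
ee_pos: [475.3, -189.1, 223.2]
ee_rot: [[0.424, 0.821, 0.382], [0.906, -0.384, -0.179], [0.0, 0.422, -0.906]]
wrist_force: [0.5, -0.6, -5.1]
gripper_width: 0.212
time: 11.65
ee_pos: [423.5, -299.1, 223.0]
ee_rot: [[0.425, 0.821, 0.382], [0.905, -0.385, -0.179], [0.0, 0.422, -0.907]]
wrist_force: [0.1, 0.1, -4.6]
gripper_width: 0.209
time: 11.98
ee_pos: [424.1, -298.5, 223.2]
ee_rot: [[0.423, 0.821, 0.383], [0.906, -0.384, -0.179], [0.0, 0.422, -0.906]]
wrist_force: [0.2, -0.6, -4.6]
gripper_width: 0.209
[ 423.99420353 -298.74764829  223.20853403] [[ 4.23412644e-01  8.21185981e-01  3.82590275e-01]
 [ 9.05936935e-01 -3.83826215e-01 -1.78761590e-01]
 [ 5.16650905e-05  4.22292579e-01 -9.06459583e-01]] [-49.86750787   5.99222618 117.04251433  17.83668026  35.36627448
 -37.44378303] 0.20759848476978668 [-0.24204036  0.12996315 -0.12267704  0.03869426 -0.01554904  0.00054935]
lens frame x,y,z 1.7212584452526518 1.0341301772858782 119.90758291930409 [ 461.01717644 -230.50391331  213.24148266]
[290.83471819 450.47499839] [360.32896165 282.52659918]
```

View pics/top4.png

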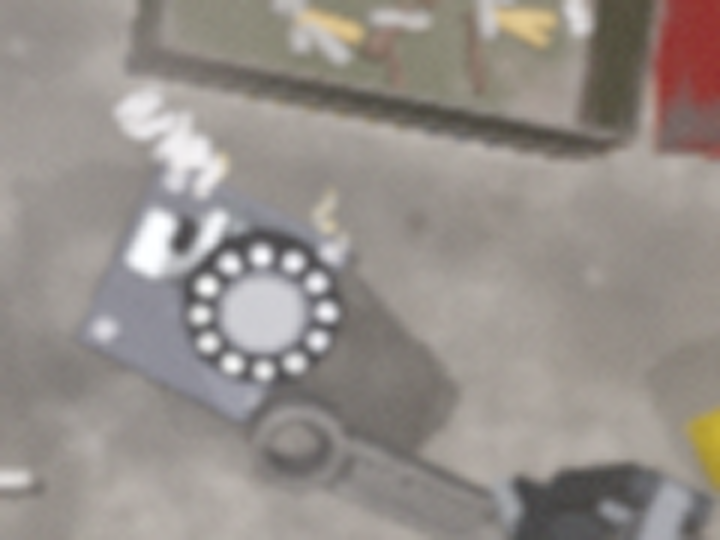

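View pics/side4.png

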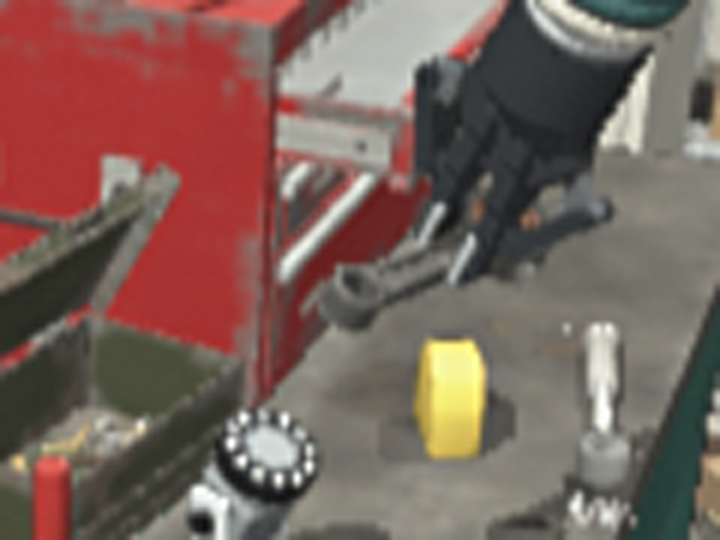

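The top view has the small eye's rim at (298,443), with (291,450) predicted. The side view has it at about (352,285), with (360,282) predicted. Both are within roughly 4 mm, so I'm letting it settle briefly and handing in.

```bash
python3 -m inch '[[0,0,0,0,0,0],[0,0,0,0,0,0],[0,0,0,0,0,0],[0,0,0,0,0,0],[0,0,0,0,0,0],[0,0,0,0,0,0]]'
python3 -c "
from bench import manip
print(manip.close_job())"
```

```text
time: 12.58
ee_pos: [423.8, -299.2, 223.2]
ee_rot: [[0.424, 0.821, 0.382], [0.906, -0.385, -0.179], [0.0, 0.422, -0.906]]
wrist_force: [0.8, 0.2, -4.5]
gripper_width: 0.207
the job is handed in; nothing more can be done
None
```

I gripped the larger rod across its beam near the balance point and held the big eye 12 cm in front of the lens for about 1.6 s. I then shifted the rod along its length to the small eye and handed the job in at about 12.6 s, still holding it. No verdict is reported.

- **Last check on the small eye:** working from the arm pose, its bore was at about (2, 1, 120) mm in the lens frame. The rod was level and square to the lens to within about 1°. The grip was steady and the wrist carried about 4.5 N, the rod's weight.
- **Disagreement between the cameras:** with the big eye held in front of the lens, the top camera placed the rod about 5 mm off across its length from what the arm pose predicted. The side camera agreed with the prediction. I corrected about half of that difference. At the small eye both views agreed with the prediction to within about 4 mm; the tolerance is 15 mm.
- **Big eye hold:** the gripper partly hid the big eye in both views, so its position there rests mainly on the arm pose.
- **Other things:** both plugs looked undisturbed after the lift. I saw no sign of contact with the camera. I did not measure the gear or the plugs again at the end.

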